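# Stack tapered carving blanks head to tail and crosswise to dry

### The job

Finish the drying stack on the trunk slice: lay the pale blank on the green one head to tail (thick red end over thin end) so that its top comes level, lay the tan blank squarely across them, and lay the dark blank along the tan one, again head to tail so that the top of the stack is level. Keep the blanks centred over one another with every one lying underside down, leave the green blank where it lies, do not disturb the sponge, knife, sheath, carved fish or bark offcut, and let go of the finished stack.

Things in the scene. Friction and masses are not known exactly. Their poses are not given: they have to be found in the camera images.
- slice_top (a point): centre of the top of the drying stand, a fixed round slice of trunk 180 mm across and 30 mm high with dark bark and a pale top; its top is 30 mm above the table
- first: olive-green blank: a tapered wooden wedge, about 100 g: 130 long (x), 40 wide (y), 42 thick at one end, 24 at the other; the last 14 mm of the thick end are red wax. Underside flat, upper face sloping 0.138 rad, long sides parallel and upright. Origin: middle of the underside; x to the thick end, z up, square to the underside
- first_center (a point): centre of the first blank, 16.5 mm above the middle of its underside (33 mm thick there); axes as its body. It lies loose on the drying stand, underside down, heading varied: it is the bottom of the stack and stays there.
- first_thick (a point): middle of the thick (red) end face of the first blank, 65 mm along x and 4.5 mm up from its centre; same axes
- first_top (a point): middle of the sloping upper face of the first blank, 16.5 mm above its centre; z is square to that upper face, x runs up the slope to the thick end
- pale: pale cream blank: a tapered wooden wedge, about 100 g: 130 long (x), 40 wide (y), 42 thick at one end, 24 at the other; the last 14 mm of the thick end are red wax. Underside flat, upper face sloping 0.138 rad, long sides parallel and upright. Origin: middle of the underside; x to the thick end, z up, square to the underside
- pale_center (a point): centre of the pale blank, 16.5 mm above the middle of its underside (33 mm thick there); axes as its body. It starts on the table, underside down, heading varied; which loose blank lies in which place varies.
- pale_thick (a point): middle of the thick (red) end face of the pale blank, 65 mm along x and 4.5 mm up from its centre; same axes
- pale_top (a point): middle of the sloping upper face of the pale blank, 16.5 mm above its centre; z is square to that upper face, x runs up the slope to the thick end
- tan: tan-brown blank: a tapered wooden wedge, about 100 g: 130 long (x), 40 wide (y), 42 thick at one end, 24 at the other; the last 14 mm of the thick end are red wax. Underside flat, upper face sloping 0.138 rad, long sides parallel and upright. Origin: middle of the underside; x to the thick end, z up, square to the underside
- tan_center (a point): centre of the tan blank, 16.5 mm above the middle of its underside (33 mm thick there); axes as its body. It starts on the table, underside down, heading varied; which loose blank lies in which place varies.
- tan_thick (a point): middle of the thick (red) end face of the tan blank, 65 mm along x and 4.5 mm up from its centre; same axes
- tan_top (a point): middle of the sloping upper face of the tan blank, 16.5 mm above its centre; z is square to that upper face, x runs up the slope to the thick end
- dark: dark chocolate-brown blank: a tapered wooden wedge, about 100 g: 130 long (x), 40 wide (y), 42 thick at one end, 24 at the other; the last 14 mm of the thick end are red wax. Underside flat, upper face sloping 0.138 rad, long sides parallel and upright. Origin: middle of the underside; x to the thick end, z up, square to the underside
- dark_center (a point): centre of the dark blank, 16.5 mm above the middle of its underside (33 mm thick there); axes as its body. It starts on the table, underside down, heading varied; which loose blank lies in which place varies.
- dark_thick (a point): middle of the thick (red) end face of the dark blank, 65 mm along x and 4.5 mm up from its centre; same axes
- dark_top (a point): middle of the sloping upper face of the dark blank, 16.5 mm above its centre; z is square to that upper face, x runs up the slope to the thick end
- sponge: grey sanding sponge 70 x 45 x 24 mm, loose on the table, a bystander; origin at the centre of its underside
- fish: small olive and cream carved fish 70 x 22 x 24 mm, loose on the table, a bystander; origin at the centre of its underside
- knife: carving knife with a honey-coloured handle, 175 x 24 x 18 mm, loose on the table, a bystander; origin at the centre of its underside
- offcut: brown bark offcut 75 x 28 x 26 mm, loose on the table, a bystander; origin at the centre of its underside
- sheath: black knife sheath 240 x 40 x 17 mm, loose on the table, a bystander; origin at the centre of its underside
Mind the look-alikes: they are no part of the job. What is shaped like the pale but purple or turquoise is not meant.

How it is judged (in metres and radians):
On the way, in this order (a step that is already met when the one before it is completed fails the run):
1. the pale blank lies on the green one head to tail, its top level (horizontal distance between pale_center and first_center below 0.02 m and z of pale_center in the frame of first_center between 0.025 and 0.041 m and angle between the y axis of pale_center and the y axis of first_center, either way round below 0.2 rad and x of pale_thick in the frame of first_center below -0.03 m and angle between pale_top's own z axis and vertical below 0.06 rad), for 0.2 s.
2. the tan blank lies across the pale one (all of step 1 and horizontal distance between tan_center and pale_center below 0.02 m and angle between the y axis of tan_center and the x axis of first_center, either way round below 0.2 rad and angle between tan_center's own z axis and vertical below 0.06 rad and z of tan_center in the frame of first_center between 0.058 and 0.074 m), for 0.2 s.
3. the dark blank lies along the tan one head to tail, its top level (horizontal distance between tan_center and pale_center below 0.02 m and angle between the y axis of tan_center and the x axis of first_center, either way round below 0.2 rad and angle between each of tan_center, dark_top's own z axis and vertical below 0.06 rad and z of tan_center in the frame of first_center between 0.058 and 0.074 m and horizontal distance between dark_center and tan_center below 0.02 m and z of dark_center in the frame of first_center between 0.091 and 0.107 m and angle between the y axis of dark_center and the y axis of tan_center, either way round below 0.2 rad and x of dark_thick in the frame of tan_center below -0.03 m), for 0.2 s.
At the end, for the whole second after the job is handed in: Upwards green, pale, tan, dark at rest: centres within 20 mm of the one below, heights within 8 mm; pale on green and dark on tan head to tail, tan square across green, within 0.2 rad; pale and dark tops and tan underside level within 0.06 rad; green moved under 30 mm (all of step 1 and all of step 3 and linear speed of each of first, pale, tan, dark below 0.02 m/s and distance of first_center from where it was at the start of the episode below 0.03 m); the robot touches nothing.
It fails at once if the sponge is pushed more than 30 mm (distance of sponge from where it was at the start of the episode above 0.03 m).
It fails at once if the fish is pushed more than 30 mm (distance of fish from where it was at the start of the episode above 0.03 m).
It fails at once if the knife is pushed more than 30 mm (distance of knife from where it was at the start of the episode above 0.03 m).
It fails at once if the offcut is pushed more than 30 mm (distance of offcut from where it was at the start of the episode above 0.03 m).
It fails at once if the sheath is pushed more than 30 mm (distance of sheath from where it was at the start of the episode above 0.03 m).
It also fails if it takes over 72 s, if anything falls off the work surface, if the arm or the gripper's body presses on something with over 40 N, if the wrist force passes 120 N, or if a joint passes its speed limit or range.

### The arm

A 6-joint arm with a two-finger parallel gripper is mounted at the origin on the work surface. World frame = base frame: x ahead of the robot, y to its left, z up, the work surface at z = 0. Lengths are in m, angles in degrees, forces in N, time in s.
With the tool pointing down it reaches from about 0.275 to 1 m from the base axis. Payload 8.4 kg.
Tool frame: the origin (TCP) lies at the very end of the fingers, on their centre line; the grasp point (between the pads) lies 19 mm behind it; z points along the fingers, y is the line along which they close (so a half turn about z gives the same grasp; the last joint's range is limited). The gripper opens to 85 mm and grips with 20 to 120 N. Pads are 22 mm wide; open, the fingers measure 114 mm over their backs; the gripper's body (76 mm by 85 mm) begins 54 mm behind the grasp point. The pads swing forward as they close: fully open they stand 13 mm farther back than shut.
Start: joints at [70.909, 20.225, 93.587, -0, 66.188, -0.138], TCP at [0.203, 0.591, 0.231] pointing down, gripper open.
Joint ranges: [-150.9, 150.9], [-52.94, 120.26], [3.33, 152.33], [-74.26, 254.26], [0, 154.13], [-172.89, 172.89]. Speed limits (degrees/s): [127.2, 127.2, 159.86, 180, 180, 180].

### API

Orientations are given as a 3x3 rotation matrix whose columns are the frame's x, y, z axes.
In Python, from plant import * gives the robot as it stands.
- The arm moves only by the shell command python3 -m pendant 'ROWS' [FORCE]. ROWS is JSON, a list that holds one entry, the list of rows, each a list of 7 numbers: the closure, from -1 (fully open) to 1 (shut), then the shift along the tool's x, y, z in mm, then the turn, a rotation vector about the tool's x, y, z in degrees. A call has exactly 10 rows; each row shifts and turns the commanded pose from where the row before left it, along the tool's axes as they then stand; what a row does not reach is not made up. A row lasts 1/8 s, in which the tool goes at most 62.5 mm and 10.7 degrees, less where a joint would pass 70% of its speed; a pose out of reach is approached as far as the arm can. A call with a gripper value outside its range is refused whole. The fingers move at their own pace and stop on an object; FORCE is the grip in N (left out, the last holds). Time passes only in rows, so rows that do not move let the fingers close, or fill a call up. It gives the time, the measured TCP pose, the force, the opening and the grip force at its end, in the units of the state.
- sense(): the state, without advancing time (a new reading comes with each control period).
- get_image(name): name is "side" or "top"; returns the picture (400x640x3 uint8, blue, green, red); there is no depth.
- calibration(name): a dict with "intrinsics" (3x3 intrinsics, pixels), "k1" (the pictures are not rectified: a ray, as slopes to the right and down, at radius r is drawn at 1 + k1 r^2 times it, then the intrinsics apply), "rvec" (rotation vector, rad) and "tvec" (3), from world to camera coordinates, as OpenCV has them. Camera axes: x right, y down, z forward; pixel columns grow to the right and rows downward; lengths in m; the calibration is good to about 2 mm. A picture is of the moment at which its call begins. calibration takes no time and is no camera call.
- finish_job(): hands the job in; it is judged then, once.
The state is a dict: "t": time; "joint_positions": joint angles; "joint_velocities": joint speeds; "effort": joint torques, N m; "position": TCP position; "orientation": TCP orientation; "ft_force": force on the tool from outside, world axes, zero at the start; "moment": the same for the moment, N m; "opening": opening from 0.0 (shut) to 1.0 (fully open); "grip_force": force on a finger pad.
Only numpy, scipy, OpenCV 4.12 (cv2) and the standard library are available. Lean on these libraries where they do the work, as an engineer would, in place of code of your own. Each camera call takes 0.05 s, during which the arm holds its last target. There are 200 camera calls.

## Working session

There is one attempt and no reset: what is moved stays moved. The work goes in short steps, Python scripts to look and compute and a shell command to move; the robot and the scene stay as the last step left them, time stands still between calls to the robot, and variables do not carry over. Pictures are saved under pics/ and viewed, at most 10 in all, crops included, and the job is handed in when it is done.

```bash
mkdir -p pics; python3 - <<'E'
from plant import *
import cv2
for n in ("top","side"):
    cv2.imwrite(f"pics/{n}0.png",get_image(n)); c=calibration(n); print(n,c)
s=sense(); print(s["position"],s["orientation"],s["t"],s["opening"])
E
```

```text
top {'intrinsics': array([[380.86631474,   0.        , 318.36795527],
       [  0.        , 380.86631474, 200.61816649],
       [  0.        ,   0.        ,   1.        ]]), 'k1': -0.00840185508954326, 'rvec': array([ 2.17584929, -2.14686443,  0.12539522]), 'tvec': array([0.04226041, 0.5386815 , 0.98469261])}
side {'intrinsics': array([[485.20758592,   0.        , 321.29054621],
       [  0.        , 485.20758592, 200.16501251],
       [  0.        ,   0.        ,   1.        ]]), 'k1': -0.11196608000416974, 'rvec': array([ 2.21601625, -0.65960139,  0.31517652]), 'tvec': array([-0.41495988,  0.26467314,  1.09170264])}
[0.20287181 0.59068096 0.23064545] [[-9.45762618e-01  3.24858246e-01 -4.36632383e-04]
 [ 3.24858539e-01  9.45761839e-01 -1.21367080e-03]
 [ 1.86792772e-05 -1.28968823e-03 -9.99999168e-01]] 0.1 0.9976973523423768
```

View pics/top0.png

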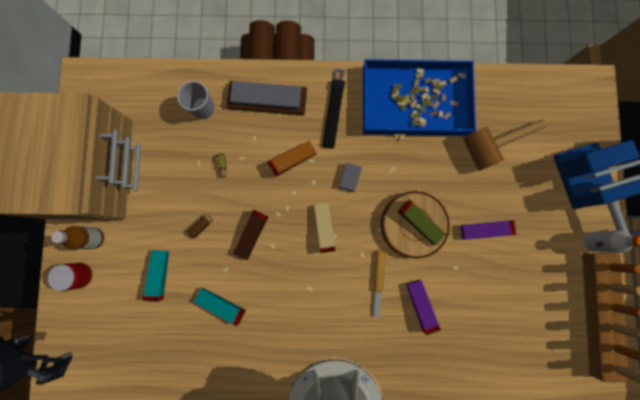

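View pics/side0.png

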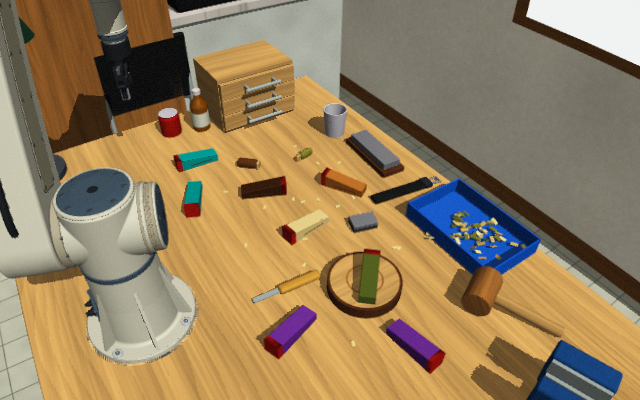

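```bash
python3 - <<'E'
import cv2,numpy as np
a=cv2.imread("pics/top0.png")
def c(x,y):
    m=cv2.resize(a[y:y+58,x:x+80],None,fx=5,fy=5,interpolation=cv2.INTER_CUBIC)
    for i in range(0,80,10):
        cv2.putText(m,str(x+i),(i*5,10),0,.35,(255,255,255));cv2.line(m,(i*5,12),(i*5,290),(200,200,200),1) if 0 else None
        for j in range(0,58,10): cv2.circle(m,(i*5+2,j*5+2),1,(255,255,0),-1); cv2.putText(m,str(y+j),(0,j*5+5),0,.35,(255,255,255))
    return m
cv2.imwrite("pics/c0.png",np.vstack([np.hstack([c(380,193),c(285,197)]),np.hstack([c(252,130),c(212,206)])]))
E
```

```text
(no output)
```

View pics/c0.png

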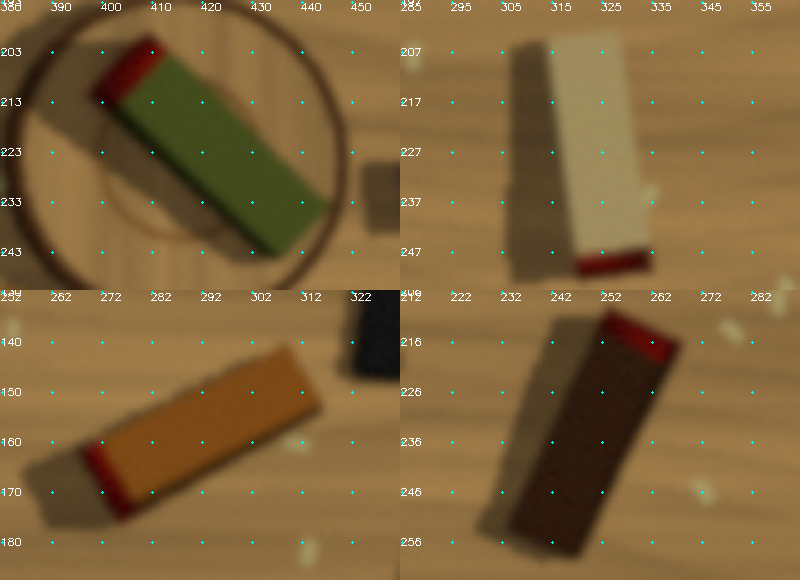

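```bash
cat > h.py <<'E'
from plant import *
import cv2,numpy as np
from scipy.optimize import least_squares
from scipy.spatial.transform import Rotation as R
def proj(n,P):
    c=calibration(n); P=np.atleast_2d(P)
    d=np.array([c["k1"],0,0,0,0.])
    return cv2.projectPoints(P.astype(float),c["rvec"],c["tvec"],c["intrinsics"],d)[0][:,0]
def body(x,y,yaw,z0): # R,t, underside level
    return R.from_euler('z',yaw).as_matrix(),np.array([x,y,z0])
th=lambda x:.033+x*.018/.13
C=np.array([[.051,.02,th(.051)],[.051,-.02,th(.051)],[-.065,.02,th(-.065)],[-.065,-.02,th(-.065)]])
def fit(px,z0,n="top"):
    best=None
    for y0 in (0,1.5,3,-1.5):
        f=lambda p:(proj(n,C@body(*p,z0)[0].T+body(*p,z0)[1])-px).ravel()
        r=least_squares(f,[.5,.1,y0])
        if best is None or r.cost<best.cost: best=r
    return best
def tomove(pos,yawx,s=None):
    """shift in current tool axes (mm), then turn about tool z (deg), tool x axis at world angle yawx mod pi, tool down"""
    s=s or sense(); M=np.array(s["orientation"]); p=np.array(s["position"])
    sh=M.T@(np.array(pos)-p)*1000
    cur=np.arctan2(M[1,0],M[0,0]); d=(yawx-cur+np.pi/2)%np.pi-np.pi/2
    return sh.round(1),-np.degrees(d).round(1),"alt",(-np.degrees(d)+180*np.sign(d)).round(1),"j6",s["joint_positions"][5],"t",s["t"]
E
cat > m.py <<'E'
from h import *
D={"green":(380,193,0,0,[(118,107),(165,52),(280,257),(328,207)],.03),
"pale":(285,197,400,0,[(648,247),(575,258),(617,30),(547,40)],0),
"tan":(252,130,0,290,[(135,505),(103,443),(320,400),(288,345)],0),
"dark":(212,206,400,290,[(598,327),(668,362),(508,530),(580,557)],0)}
for k,(x0,y0,du,dv,q,z) in D.items():
    px=np.array([(x0+(u-du+.5)/5-.5,y0+(v-dv+.5)/5-.5) for u,v in q])
    r=fit(px,z); print(k,r.x.round(4),np.degrees(r.x[2]).round(1),"res",r.fun.round(1))
    if k!="green": print(tomove([r.x[0],r.x[1],.1],r.x[2]))
print(sense()["joint_positions"])
# side view overlay
im=cv2.imread("pics/side0.png")
for k,(x0,y0,du,dv,q,z) in D.items():
    px=np.array([(x0+(u-du+.5)/5-.5,y0+(v-dv+.5)/5-.5) for u,v in q])
    p=fit(px,z).x; M,t=body(*p,z)
    B=np.array([[sx*.065,sy*.02,h*th(sx*.065)] for h in(0,1) for sx,sy in((1,1),(1,-1),(-1,-1),(-1,1))])
    Q=proj("side",B@M.T+t)
    for i in range(4):
        for a,b in((i,(i+1)%4),(4+i,4+(i+1)%4),(i,i+4)):
            cv2.line(im,tuple((Q[a]*16).astype(int)),tuple((Q[b]*16).astype(int)),(255,255,0),1,cv2.LINE_AA,4)
cv2.imwrite("pics/ov.png",cv2.resize(im[150:330,220:430],None,fx=3.3,fy=3.3,interpolation=cv2.INTER_CUBIC))
E
python3 m.py
```

```text
green [ 0.4828 -0.2182  0.8466] 48.5 res [-0.4  0.2  0.3 -0.4 -0.1  0.9  0.2 -0.7]
pale [0.4662 0.0329 3.2868] 188.3 res [ 0.3 -0.1 -0.3 -0.2  0.4  0.2 -0.4  0.1]
(array([-430.2, -441.8,  131.2]), np.float64(-27.3), 'alt', np.float64(152.7), 'j6', np.float64(-0.13673693295808684), 't', 0.1)
tan [ 0.6545  0.1226 -4.1584] -238.3 res [ 0.4  0.1 -0.7 -0.1  0.7  0.6 -0.4 -0.6]
(array([-579.2, -295.8,  131. ]), np.float64(39.3), 'alt', np.float64(-140.7), 'j6', np.float64(-0.13673693295808684), 't', 0.1)
dark [ 0.4468  0.2276 -0.4131] -23.7 res [ 0.2  0.1 -0.1 -0.6  0.3 -0.2 -0.4  0.7]
(array([-348.7, -263.9,  131. ]), np.float64(4.7), 'alt', np.float64(-175.3), 'j6', np.float64(-0.13673693295808684), 't', 0.1)
[ 7.09066541e+01  2.02573334e+01  9.36253839e+01  9.77598639e-04
  6.61911788e+01 -1.36736933e-01]
```

View pics/ov.png

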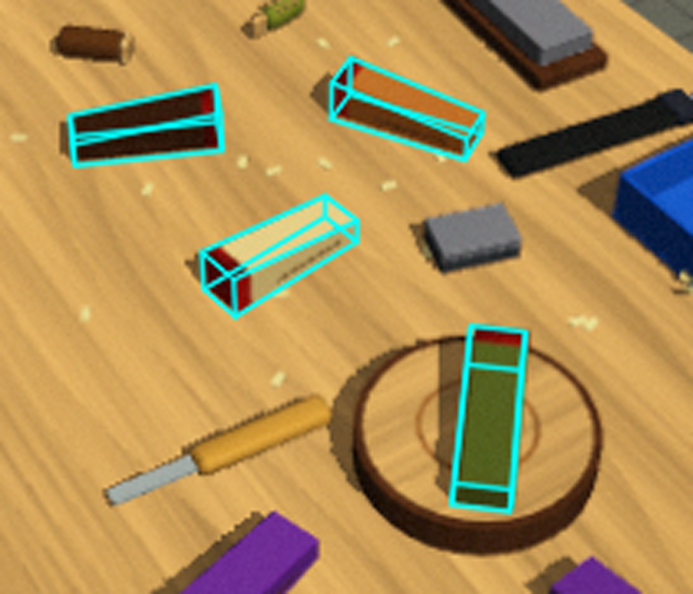

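```bash
python3 -m pendant '[[[-1,-43,-44.2,8,0,0,0],[-1,-43,-44.2,8,0,0,0],[-1,-43,-44.2,8,0,0,0],[-1,-43,-44.2,8,0,0,0],[-1,-43,-44.2,8,0,0,0],[-1,-43,-44.2,8,0,0,0],[-1,-43,-44.2,8,0,0,0],[-1,-43,-44.2,8,0,0,0],[-1,-43,-44.2,8,0,0,0],[-1,-43,-44.2,8,0,0,0]]]' 40 >/dev/null
python3 -m pendant '[[[-1,0,0,0,0,0,10.2],[-1,0,0,0,0,0,10.2],[-1,0,0,0,0,0,10.2],[-1,0,0,0,0,0,10.2],[-1,0,0,0,0,0,10.2],[-1,0,0,0,0,0,10.2],[-1,0,0,0,0,0,10.2],[-1,0,0,0,0,0,10.2],[-1,0,0,0,0,0,10.2],[-1,0,0,0,0,0,10.2]]]' >/dev/null
python3 -m pendant '[[[-1,0,0,0,0,0,10.2],[-1,0,0,0,0,0,10.2],[-1,0,0,0,0,0,10.1],[-1,0,0,0,0,0,10.1],[-1,0,0,0,0,0,10.1],[-1,0,0,0,0,0,0],[-1,0,0,0,0,0,0],[-1,0,0,0,0,0,0],[-1,0,0,0,0,0,0],[-1,0,0,0,0,0,0]]]'
python3 -c "
from h import *
print(tomove([.4662,.0329,.006],np.radians(8.3)),sense()['position'])"
```

```text
t: 3.85
position: [0.4661, 0.0334, 0.1513]
orientation: [[0.989, 0.146, 0.0], [0.146, -0.989, -0.0], [0.0, 0.0, -1.0]]
ft_force: [-1.0, -0.2, -1.0]
opening: 0.998
grip_force: 0.0
(array([ -0. ,   0.5, 145.3]), np.float64(0.1), 'alt', np.float64(-179.9), 'j6', np.float64(85.53895545003543), 't', 3.85) [0.46614451 0.03340505 0.15128112]
```

```bash
cat >> h.py <<'E'
def grab(yaw,flip,z,p0): # body pose at grasp (yaw rad, underside z=0 at p0 xy); stores tool in body
    s=sense(); M,t=body(p0[0],p0[1],yaw,0)
    # gripped: closing centres the blank along tool y
    T=np.array(s["orientation"]); p=np.array(s["position"])
    return T
def aim(Bt,ut,s0,B0,b0,up=0.):
    """target body rot Bt, underside-mid ut; tool state at grasp s0 with body pose B0,b0. up: m above."""
    M0=np.array(s0[1]);p0=np.array(s0[0])
    Mt=Bt@B0.T@M0; pt=Bt@B0.T@(p0-b0)+ut+np.array([0,0,up])
    s=sense(); M=np.array(s["orientation"]);p=np.array(s["position"])
    rv=np.degrees(R.from_matrix(M.T@Mt).as_rotvec())
    print("target",pt.round(4),"shift now",(M.T@(pt-p)*1000).round(1),"turn",rv.round(1),"shift final",(Mt.T@(pt-p)*1000).round(1),"t",s["t"],"F",np.round(s["ft_force"],1),"open",round(s["opening"],3),"grip",s["grip_force"])
    yaw=lambda A:np.degrees(np.arctan2(A[1,0],A[0,0]))
    print("yaw turn about tool z",-(yaw(Mt)-yaw(M)).round(1),"j6",s["joint_positions"][5])
E
python3 -m pendant '[[[-1,0,0.5,24,0,0,0],[-1,0,0,24,0,0,0],[-1,0,0,24,0,0,0],[-1,0,0,24,0,0,0],[-1,0,0,24,0,0,0],[-1,0,0,25,0,0,0],[-1,0,0,0,0,0,0],[-1,0,0,0,0,0,0],[1,0,0,0,0,0,0],[1,0,0,0,0,0,0]]]' 40
python3 -m pendant '[[[1,0,0,0,0,0,0],[1,0,0,0,0,0,0],[1,0,0,0,0,0,0],[1,0,0,-20,0,0,0],[1,0,0,-30,0,0,0],[1,0,0,-30,0,0,0],[1,0,0,-40,0,0,0],[1,0,0,-40,0,0,0],[1,0,0,0,0,0,0],[1,0,0,0,0,0,0]]]'
cat > a1.py <<'E'
from h import *
import sys
a=.1376
G=R.from_euler('z',.8466).as_matrix(); S=R.from_euler('z',180,degrees=True).as_matrix()
# head to tail: upper body rot = G * Ry(-a)(align z with green upper face) * Rz(180)
Ry=R.from_euler('y',-a).as_matrix()
Bt=G@Ry@S
ut=np.array([.4828,-.2182,.063])+G@np.array([.0023,0,.0023*.138])
print("top z",(Bt@Ry)[:,2].round(3))
aim(Bt,ut,([.4662,.0330,.006],[[.9895,.1444,0],[.1444,-.9895,0],[0,0,-1]]),R.from_euler('z',3.2868).as_matrix(),np.array([.4662,.0329,0]),float(sys.argv[1]))
E
python3 a1.py .08
```

```text
t: 5.1
position: [0.4668, 0.0329, 0.0071]
orientation: [[0.989, 0.145, 0.001], [0.145, -0.989, 0.0], [0.001, 0.0, -1.0]]
ft_force: [0.7, 0.3, 0.1]
opening: 0.608
grip_force: 0.0
t: 6.35
position: [0.4657, 0.0329, 0.1659]
orientation: [[0.989, 0.145, -0.0], [0.145, -0.989, -0.0], [-0.0, -0.0, -1.0]]
ft_force: [-0.2, -0.6, -0.5]
opening: 0.465
grip_force: 40.9
top z [ 0. -0.  1.]
target [ 0.4837 -0.217   0.1493] shift now [-18.5 249.9  16.6] turn [  2.8   7.6 -40.1] shift final [-175.8  179.1   -7.6] t 6.35 F [-0.2 -0.6 -0.5] open 0.465 grip 40.9211191534996
yaw turn about tool z -40.1 j6 85.50808772970811
```

```bash
python3 -m pendant '[[[1,-3,40,0,0,0,0],[1,-3,42,0,0,0,0],[1,-3,42,0,0,0,0],[1,-3,42,0,0,0,0],[1,-3,42,0,0,0,0],[1,-3.5,42,0,0,0,0],[1,0,0,0,0,0,-10],[1,0,0,0,0,0,-10],[1,0,0,0,0,0,-10],[1,0,0,0,0,0,-10]]]' >/dev/null; python3 a1.py .08
```

```text
top z [ 0. -0.  1.]
target [ 0.4837 -0.217   0.1493] shift now [ 0.2  0.7 15.1] turn [-0.2  7.9  0.2] shift final [-1.9  0.7 15. ] t 7.6 F [ 0.5  0.  -0.9] open 0.462 grip 40.90541660785675
yaw turn about tool z 0.2 j6 17.00827169636816
```

```bash
python3 -m pendant '[[[1,0,0,0,0,7.9,0],[1,-1.9,0.7,15,0,0,0],[1,0,0,0,0,0,0],[1,-2.8,0,19.8,0,0,0],[1,-2.8,0,19.8,0,0,0],[1,-2.8,0,19.8,0,0,0],[1,0,0,0,0,0,0],[1,0,0,0,0,0,0],[1,0,0,0,0,0,0],[1,0,0,0,0,0,0]]]' >/dev/null; python3 a1.py .0; python3 - <<'E'
from h import *
cv2.imwrite("pics/p1.png",np.hstack([cv2.resize(get_image("side")[200:340,300:440],(400,400),interpolation=2),cv2.resize(get_image("top")[170:270,360:460],(400,400),interpolation=2)]))
E
```

```text
top z [ 0. -0.  1.]
target [ 0.4837 -0.217   0.0693] shift now [-3.5 -1.6 22.3] turn [ 0.1 -0.  -0.1] shift final [-3.5 -1.5 22.3] t 8.85 F [ 0.7  0.1 -1. ] open 0.46 grip 40.99828451871872
yaw turn about tool z -0.1 j6 4.377147713607261
```

View pics/p1.png

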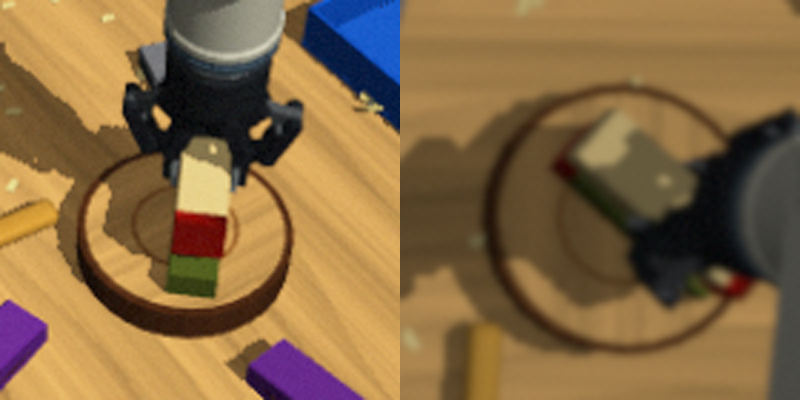

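The picture shows the pale blank above the green one, its red end over the green thin end and well aligned. I'll lower it the last bit.

```bash
python3 -m pendant '[[[1,-1,-1.5,6,0,0,0],[1,-1,0,6,0,0,0],[1,-1,0,6,0,0,0],[1,-0.5,0,3,0,0,0],[1,0,0,0.5,0,0,0],[1,0,0,0.5,0,0,0],[1,0,0,0,0,0,0],[1,0,0,0,0,0,0],[1,0,0,0,0,0,0],[1,0,0,0,0,0,0]]]' >/dev/null; python3 a1.py .0
```

```text
top z [ 0. -0.  1.]
target [ 0.4837 -0.217   0.0693] shift now [0.2 0.7 1.1] turn [-0.  -0.  -0.1] shift final [0.2 0.7 1.1] t 10.2 F [-9.7  1.5 24.1] open 0.459 grip 44.133305847644806
yaw turn about tool z -0.1 j6 3.517148937322832
```

```bash
python3 -m pendant '[[[1,0,0,-0.5,0,0,0],[-1,0,0,0,0,0,0],[-1,0,0,0,0,0,0],[-1,0,0,0,0,0,0],[-1,0,0,0,0,0,0],[-1,0,0,-15,0,0,0],[-1,0,0,-30,0,0,0],[-1,0,0,-40,0,0,0],[-1,0,0,-40,0,0,0],[-1,0,0,0,0,-7.9,0]]]'
python3 -c "
from h import *
print(tomove([.6545,.1226,.15],np.radians(121.7)),sense()['position'])
cv2.imwrite('pics/t1.png',get_image('top'))"
```

```text
t: 11.45
position: [0.4722, -0.2326, 0.1975]
orientation: [[0.668, 0.744, 0.004], [0.744, -0.668, -0.005], [-0.001, 0.006, -1.0]]
ft_force: [0.4, -0.5, -0.8]
opening: 1.0
grip_force: 0.0
(array([ 386.2, -101.9,   46.4]), np.float64(-73.6), 'alt', np.float64(106.4), 'j6', np.float64(15.729609346087548), 't', 11.45) [ 0.47221986 -0.23262628  0.19748256]
```

```bash
python3 -m pendant '[[[-1,50,-13,0,0,0,0],[-1,56,-15,0,0,0,0],[-1,56,-15,0,0,0,0],[-1,56,-15,0,0,0,0],[-1,56,-15,0,0,0,0],[-1,56,-15,0,0,0,0],[-1,56,-14,0,0,0,0],[-1,0,0,0,0,0,-10.5],[-1,0,0,0,0,0,-10.5],[-1,0,0,0,0,0,-10.5]]]' >/dev/null
python3 -m pendant '[[[-1,0,0,20,0,0,-10.5],[-1,0,0,20,0,0,-10.5],[-1,0,0,6,0,0,-10.5],[-1,0,0,0,0,0,-10.6],[-1,0,0,0,0,0,0],[-1,0,0,0,0,0,0],[-1,0,0,0,0,0,0],[-1,0,0,0,0,0,0],[-1,0,0,0,0,0,0],[-1,0,0,0,0,0,0]]]'
python3 - <<'E'
from h import *
print(tomove([.6545,.1226,.006],np.radians(121.7)))
S=get_image("side");T=get_image("top");im=[S.copy(),T.copy()]
a=.1376;G=R.from_euler('z',.8466).as_matrix();Bt=G@R.from_euler('y',-a).as_matrix()@R.from_euler('z',np.pi).as_matrix()
ut=np.array([.4828,-.2182,.063])+G@np.array([.0023,0,.0003])
B=np.array([[sx*.065,sy*.02,h*th(sx*.065)] for h in(0,1) for sx,sy in((1,1),(1,-1),(-1,-1),(-1,1))])
for i,(n,m) in enumerate(zip(("side","top"),im)):
    for M,t in((Bt,ut),):
        Q=proj(n,B@M.T+t)
        for k in range(4,8):
            cv2.line(m,tuple((Q[k]*16).astype(int)),tuple((Q[4+(k+1)%4]*16).astype(int)),(255,255,0),1,cv2.LINE_AA,4)
cv2.imwrite("pics/p2.png",np.hstack([cv2.resize(im[0][200:320,320:420],(400,480),interpolation=2),cv2.resize(im[1][170:290,365:465],(400,480),interpolation=2)]))
E
```

```text
t: 14.0
position: [0.6522, 0.1264, 0.1472]
orientation: [[-0.529, 0.849, -0.0], [0.849, 0.529, -0.0], [0.0, -0.0, -1.0]]
ft_force: [0.1, 0.9, 0.4]
opening: 1.003
grip_force: 0.0
(array([ -4.5,  -0. , 141.2]), np.float64(0.2), 'alt', np.float64(-179.8), 'j6', np.float64(-21.09074811585694), 't', 14.0)
```

View pics/p2.png

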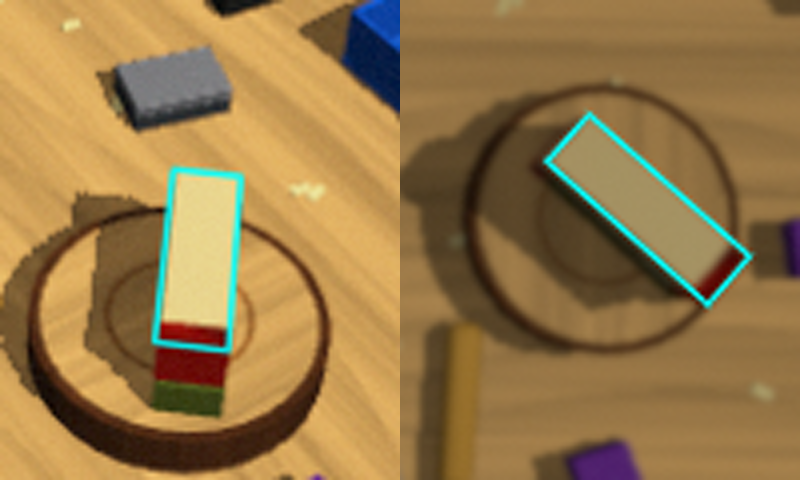

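The overlay matches the pale blank on both views, so it's placed correctly. Next I'll grasp the tan one.

```bash
python3 -m pendant '[[[-1,-4.5,0,23,0,0,0],[-1,0,0,24,0,0,0],[-1,0,0,24,0,0,0],[-1,0,0,24,0,0,0],[-1,0,0,24,0,0,0],[-1,0,0,22,0,0,0],[-1,0,0,0,0,0,0],[1,0,0,0,0,0,0],[1,0,0,0,0,0,0],[1,0,0,0,0,0,0]]]' 40
python3 -m pendant '[[[1,0,0,0,0,0,0],[1,0,0,0,0,0,0],[1,0,0,-20,0,0,0],[1,0,0,-30,0,0,0],[1,0,0,-40,0,0,0],[1,0,0,-50,0,0,0],[1,0,0,-50,0,0,0],[1,0,0,0,0,0,0],[1,0,0,0,0,0,0],[1,0,0,0,0,0,0]]]'
cat > a2.py <<'E'
from h import *
import sys
Bt=R.from_euler('z',.8466+np.pi/2).as_matrix(); ut=np.array([.4828,-.2182,.0963])
y=np.radians(121.7)
aim(Bt,ut,([.6545,.1226,.006],[[np.cos(y),np.sin(y),0],[np.sin(y),-np.cos(y),0],[0,0,-1]]),R.from_euler('z',y).as_matrix(),np.array([.6545,.1226,0]),float(sys.argv[1]))
E
python3 a2.py .08
```

```text
t: 15.35
position: [0.6554, 0.1227, 0.0075]
orientation: [[-0.529, 0.849, 0.002], [0.849, 0.529, 0.0], [-0.001, 0.002, -1.0]]
ft_force: [0.2, -0.4, 1.1]
opening: 0.464
grip_force: 40.2
t: 16.6
position: [0.6536, 0.1224, 0.1949]
orientation: [[-0.529, 0.849, -0.002], [0.849, 0.529, -0.0], [0.001, -0.002, -1.0]]
ft_force: [-0.8, -0.3, -0.7]
opening: 0.461
grip_force: 40.4
target [ 0.4828 -0.2182  0.1823] shift now [-198.7 -325.1   13.2] turn [ -0.1  -0.1 -16.6] shift final [ -97.8 -368.3   12.6] t 16.6 F [-0.8 -0.3 -0.7] open 0.461 grip 40.3680981695652
yaw turn about tool z -16.6 j6 -21.467814255859434
```

```bash
python3 -m pendant '[[[1,-20,-32,0,0,0,0],[1,-25.5,-42,0,0,0,0],[1,-25.5,-42,0,0,0,0],[1,-25.5,-42,0,0,0,0],[1,-25.5,-42,0,0,0,0],[1,-25.5,-42,0,0,0,0],[1,-25.5,-42,0,0,0,0],[1,-25.5,-41,0,0,0,0],[1,0,0,0,0,0,-8.3],[1,0,0,0,0,0,-8.3]]]' >/dev/null
python3 -m pendant '[[[1,0,0,0,0,0,0],[1,0,0,0,0,0,0],[1,0,0,20,0,0,0],[1,0,0,20,0,0,0],[1,0,0,20,0,0,0],[1,0,0,10,0,0,0],[1,0,0,0,0,0,0],[1,0,0,0,0,0,0],[1,0,0,0,0,0,0],[1,0,0,0,0,0,0]]]' >/dev/null
python3 a2.py 0
```

```text
target [ 0.4828 -0.2182  0.1023] shift now [ 0.8 -1.1 24.4] turn [0. 0. 0.] shift final [ 0.8 -1.  24.4] t 19.1 F [-0.1  0.6 -1.1] open 0.461 grip 40.55485412478447
yaw turn about tool z 0.0 j6 -72.93806624508106
```

```bash
python3 -m pendant '[[[1,0.8,-1,7,0,0,0],[1,0,0,7,0,0,0],[1,0,0,6,0,0,0],[1,0,0,2,0,0,0],[1,0,0,1,0,0,0],[1,0,0,0.5,0,0,0],[1,0,0,0,0,0,0],[1,0,0,0,0,0,0],[1,0,0,0,0,0,0],[1,0,0,0,0,0,0]]]' >/dev/null
python3 a2.py 0
```

```text
target [ 0.4828 -0.2182  0.1023] shift now [-0.3  0.1  1.2] turn [-0. -0.  0.] shift final [-0.3  0.1  1.2] t 20.35 F [-4.1  1.2  9.9] open 0.458 grip 41.73258304595947
yaw turn about tool z 0.0 j6 -73.02277242655309
```

```bash
python3 -m pendant '[[[1,0,0,0,0,0,0],[-1,0,0,0,0,0,0],[-1,0,0,0,0,0,0],[-1,0,0,0,0,0,0],[-1,0,0,0,0,0,0],[-1,0,0,-15,0,0,0],[-1,0,0,-30,0,0,0],[-1,0,0,-40,0,0,0],[-1,0,0,-40,0,0,0],[-1,0,0,0,0,0,0]]]'
python3 -c "
from h import *
print(tomove([.4468,.2276,.15],np.radians(156.3)),sense()['position'])"
```

```text
t: 21.6
position: [0.4845, -0.2189, 0.2319]
orientation: [[-0.749, 0.662, 0.006], [0.662, 0.75, -0.003], [-0.007, 0.002, -1.0]]
ft_force: [-0.0, 0.4, -1.6]
opening: 0.997
grip_force: 0.0
(array([324.4, 309.5,  80.4]), np.float64(-17.8), 'alt', np.float64(162.2), 'j6', np.float64(-73.02252598167246), 't', 21.6) [ 0.48450639 -0.21890178  0.2319041 ]
```

```bash
python3 -m pendant '[[[-1,34,32,0,0,0,0],[-1,41.5,39.6,0,0,0,0],[-1,41.5,39.6,0,0,0,0],[-1,41.5,39.6,0,0,0,0],[-1,41.5,39.6,0,0,0,0],[-1,41.5,39.6,0,0,0,0],[-1,41.5,39.6,0,0,0,0],[-1,41.4,39.9,0,0,0,0],[-1,0,0,20,0,0,-8.9],[-1,0,0,20,0,0,-8.9]]]' >/dev/null
python3 -m pendant '[[[-1,0,0,20,0,0,0],[-1,0,0,20,0,0,0],[-1,0,0,0,0,0,0],[-1,0,0,0,0,0,0],[-1,0,0,0,0,0,0],[-1,0,0,0,0,0,0],[-1,0,0,0,0,0,0],[-1,0,0,0,0,0,0],[-1,0,0,0,0,0,0],[-1,0,0,0,0,0,0]]]' >/dev/null
cat > v.py <<'E'
from h import *
import sys
print(tomove([.4468,.2276,.006],np.radians(156.3)))
im=[get_image("side"),get_image("top")]
a=.1376;G=R.from_euler('z',.8466).as_matrix();Bt=R.from_euler('z',.8466+np.pi/2).as_matrix()
ut=np.array([.4828,-.2182,.0963])
if len(sys.argv)>2:
    ut=ut+np.array([0,0,.033]); Bt=Bt@R.from_euler('y',-a).as_matrix()@R.from_euler('z',np.pi).as_matrix()
B=np.array([[sx*.065,sy*.02,h*th(sx*.065)] for h in(0,1) for sx,sy in((1,1),(1,-1),(-1,-1),(-1,1))])
for n,m in zip(("side","top"),im):
    Q=proj(n,B@Bt.T+ut)
    for k in range(4,8): cv2.line(m,tuple((Q[k]*16).astype(int)),tuple((Q[4+(k+1)%4]*16).astype(int)),(255,255,0),1,cv2.LINE_AA,4)
cv2.imwrite(sys.argv[1],np.hstack([cv2.resize(im[0][190:310,310:430],(400,400),interpolation=2),cv2.resize(im[1][170:290,365:485],(400,400),interpolation=2)]))
E
python3 v.py pics/p3.png
```

```text
(array([ -2.7,   0. , 141.7]), np.float64(0.0), 'alt', np.float64(-180.0), 'j6', np.float64(-39.280948831302595), 't', 24.1)
```

View pics/p3.png

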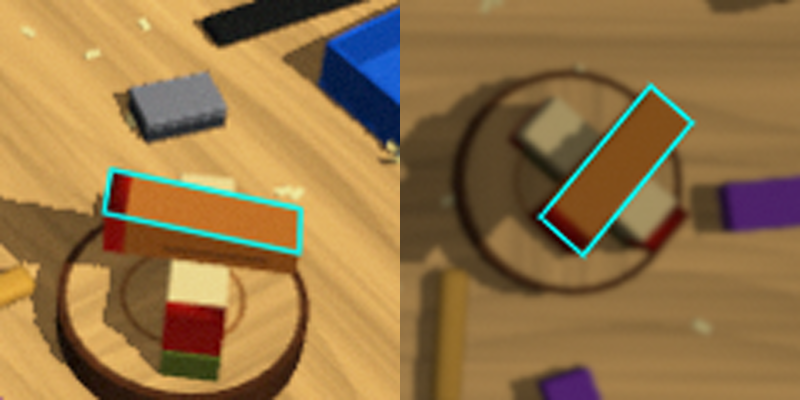

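The tan blank lies as predicted, square across and level. The dark one is next.

```bash
python3 -m pendant '[[[-1,-2.7,0,23,0,0,0],[-1,0,0,24,0,0,0],[-1,0,0,24,0,0,0],[-1,0,0,24,0,0,0],[-1,0,0,24,0,0,0],[-1,0,0,22.7,0,0,0],[-1,0,0,0,0,0,0],[1,0,0,0,0,0,0],[1,0,0,0,0,0,0],[1,0,0,0,0,0,0]]]' 40
python3 -m pendant '[[[1,0,0,0,0,0,0],[1,0,0,0,0,0,0],[1,0,0,-20,0,0,0],[1,0,0,-40,0,0,0],[1,0,0,-50,0,0,0],[1,0,0,-60,0,0,0],[1,0,0,-60,0,0,0],[1,0,0,0,0,0,0],[1,0,0,0,0,0,0],[1,0,0,0,0,0,0]]]'
cat > a3.py <<'E'
from h import *
import sys
a=.1376;G=R.from_euler('z',.8466+np.pi/2).as_matrix()
Bt=G@R.from_euler('y',-a).as_matrix()@R.from_euler('z',np.pi).as_matrix()
ut=np.array([.4828,-.2182,.1293])+G@np.array([.0023,0,.0003])
y=np.radians(156.3)
aim(Bt,ut,([.4468,.2276,.006],[[np.cos(y),np.sin(y),0],[np.sin(y),-np.cos(y),0],[0,0,-1]]),R.from_euler('z',y+np.pi).as_matrix(),np.array([.4468,.2276,0]),float(sys.argv[1]))
E
python3 a3.py .08
```

```text
t: 25.45
position: [0.4474, 0.228, 0.007]
orientation: [[-0.916, 0.401, 0.001], [0.401, 0.916, 0.001], [-0.001, 0.001, -1.0]]
ft_force: [-0.0, 0.5, 5.2]
opening: 0.457
grip_force: 40.2
t: 26.7
position: [0.4458, 0.2271, 0.2345]
orientation: [[-0.916, 0.401, -0.003], [0.401, 0.916, -0.001], [0.002, -0.002, -1.0]]
ft_force: [0.1, -0.2, -0.2]
opening: 0.457
grip_force: 40.7
target [ 0.4817 -0.2172  0.2155] shift now [-211.2 -392.6   19.4] turn [-1.4  7.7 17.8] shift final [-320.9 -309.   -25.3] t 26.7 F [ 0.1 -0.2 -0.2] open 0.457 grip 40.69760665297508
yaw turn about tool z 17.8 j6 -39.52055194457754
```

```bash
python3 -m pendant '[[[1,-22,-42,0,0,0,0],[1,-27,-50,0,0,0,0],[1,-27,-50,0,0,0,0],[1,-27,-50,0,0,0,0],[1,-27,-50,0,0,0,0],[1,-27,-50,0,0,0,0],[1,-27,-50,0,0,0,0],[1,-27.2,-50.6,0,0,0,0],[1,0,0,0,0,0,8.9],[1,0,0,0,0,0,8.9]]]' >/dev/null
python3 -m pendant '[[[1,0,0,0,0,7.9,0],[1,0,0,0,0,0,0],[1,0,0,0,0,0,0],[1,0,0,0,0,0,0],[1,0,0,0,0,0,0],[1,0,0,0,0,0,0],[1,0,0,0,0,0,0],[1,0,0,0,0,0,0],[1,0,0,0,0,0,0],[1,0,0,0,0,0,0]]]' >/dev/null
python3 a3.py .03
```

```text
target [ 0.4817 -0.2172  0.1655] shift now [-9.2 -1.  69.8] turn [-0. -0.  0.] shift final [-9.2 -1.  69.8] t 29.2 F [ 0.2  0.3 -0.5] open 0.46 grip 40.82089260220528
yaw turn about tool z 0.0 j6 -75.10068645053585
```

```bash
python3 -m pendant '[[[1,-1.8,-1,14,0,0,0],[1,-1.8,0,14,0,0,0],[1,-1.8,0,14,0,0,0],[1,-1.8,0,14,0,0,0],[1,-2,0,13.8,0,0,0],[1,0,0,0,0,0,0],[1,0,0,0,0,0,0],[1,0,0,0,0,0,0],[1,0,0,0,0,0,0],[1,0,0,0,0,0,0]]]' >/dev/null
python3 a3.py 0
```

```text
target [ 0.4817 -0.2172  0.1355] shift now [-4.1 -0.1 30. ] turn [0. 0. 0.] shift final [-4.1 -0.1 30. ] t 30.45 F [ 0.4  0.7 -1. ] open 0.463 grip 40.822446048259735
yaw turn about tool z 0.0 j6 -75.53314809112115
```

```bash
python3 -m pendant '[[[1,-1,0,8,0,0,0],[1,-1,0,8,0,0,0],[1,-1,0,7,0,0,0],[1,-0.6,0,3,0,0,0],[1,-0.4,0,1.5,0,0,0],[1,0,0,0.8,0,0,0],[1,0,0,0,0,0,0],[1,0,0,0,0,0,0],[1,0,0,0,0,0,0],[1,0,0,0,0,0,0]]]' >/dev/null
python3 a3.py 0
```

```text
target [ 0.4817 -0.2172  0.1355] shift now [-0.1 -0.1  1.6] turn [-0. -0.  0.] shift final [-0.1 -0.1  1.6] t 31.7 F [-0.2 -1.  -0.8] open 0.464 grip 40.82169234752655
yaw turn about tool z 0.0 j6 -75.69139378739914
```

```bash
python3 -m pendant '[[[1,0,0,0.5,0,0,0],[1,0,0,0.5,0,0,0],[1,0,0,0.3,0,0,0],[1,0,0,0,0,0,0],[1,0,0,0,0,0,0],[1,0,0,0,0,0,0],[1,0,0,0,0,0,0],[1,0,0,0,0,0,0],[1,0,0,0,0,0,0],[1,0,0,0,0,0,0]]]' >/dev/null
python3 a3.py 0
```

```text
target [ 0.4817 -0.2172  0.1355] shift now [-0.  -0.2  0.7] turn [0. 0. 0.] shift final [-0.  -0.2  0.7] t 32.95 F [-0.7  0.6  5.7] open 0.46 grip 41.627709567546844
yaw turn about tool z 0.0 j6 -75.69400067069911
```

Contact at about 6 N. I'll release and retract.

```bash
python3 -m pendant '[[[1,0,0,0,0,0,0],[-1,0,0,0,0,0,0],[-1,0,0,0,0,0,0],[-1,0,0,0,0,0,0],[-1,0,0,0,0,0,0],[-1,0,0,-10,0,0,0],[-1,0,0,-25,0,0,0],[-1,0,0,-40,0,0,0],[-1,0,0,-40,0,0,0],[-1,0,0,-20,0,0,0]]]' >/dev/null
python3 -m pendant '[[[-1,30,30,0,0,0,0],[-1,35,35,0,0,0,0],[-1,35,35,0,0,0,0],[-1,35,35,0,0,0,0],[-1,35,35,0,0,0,0],[-1,0,0,0,0,0,0],[-1,0,0,0,0,0,0],[-1,0,0,0,0,0,0],[-1,0,0,0,0,0,0],[-1,0,0,0,0,0,0]]]'
python3 v.py pics/p4.png 1
```

```text
t: 35.45
position: [0.4819, 0.0089, 0.2927]
orientation: [[-0.742, 0.663, -0.103], [0.657, 0.749, 0.091], [0.138, -0.0, -0.99]]
ft_force: [0.3, -0.4, 0.3]
opening: 0.998
grip_force: 0.0
(array([130.1, 140.5, 307.5]), np.float64(-17.8), 'alt', np.float64(162.2), 'j6', np.float64(-52.61498346506588), 't', 35.45)
```

View pics/p4.png

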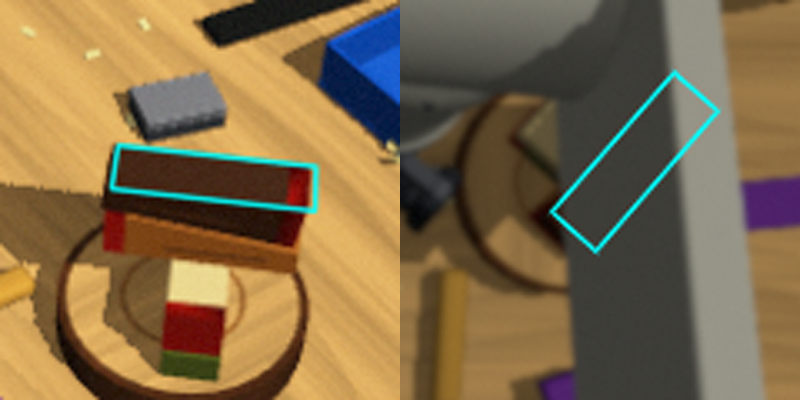

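The dark blank lies along the tan one, red end over the thin end. It's a few mm from the overlay, which leaves out the intended 2.3 mm uphill shift. The stack is level, so I'll hand it in.

```bash
python3 -c "
from plant import *
print(finish_job())"
```

```text
the job is handed in; nothing more can be done
None
```

I finished the stack (green, pale, tan, dark), let go of it and handed it in at about 35 s of the 72 s allowed; the last side view showed it level and centred, and the hand-in gave no verdict.

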